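# Set a tilting circuit-board stand on its over-centre prop

## Task

The circuit-board stand lies flat. Swing its red side lever up and over toward the front of the stand, so that the prop under the plate lifts the board, passes over centre and holds it tilted by itself, with the lever brought fully home against the rubber-tipped stop screw. Press it home gently: do not force the stop screw out of its setting, do not let the plate crash down, leave the tin, the spool and the battery alone, and let go.

Things in the scene. Friction and masses are not known exactly. Their poses are not given: they have to be found in the camera images.
- tilt_stand: Fixed grey stand, 200 x 140 mm on the bench, 50 mm high with the plate flat. Origin: centre of its underside, on the bench. Its x axis points from its front edge (the plate's hinge, near the robot) to its back, y to the side that carries the lever, z up. It comes to a different place and yaw each time.
- shaft_axis (a point): Point on the lever shaft's axis, level with the middle of the handle: 0, 118, 24 mm in the stand's frame. The shaft lies along the stand's y axis.
- handle (a point): Middle of the handle: a black freely turning sleeve, 13 mm thick, 48 mm long, parallel to the shaft, at the red lever's end. It runs on a 75 mm circle about shaft_axis in an upright plane. It stands out sideways, 31 mm from the lever's mid-plane, 58 mm clear of the plate's edge, at least 40 mm above the bench; a 19 mm high red box may lie under its path. Pinch it across the stand's x, or push it.
- lever (a joint): Lever and prop (one piece), rad. Handle lies from shaft_axis along (cos, sin) of (lever + 0.349) in the stand's x-z plane. 0: folded to the back; starts at 0 to 0.2; grows as the handle swings up and over to the front. Roller meets the plate at 0.28; dead centre at 2.22; stop at 2.30 to 2.48. The shaft is stiff: past dead centre it need not fall home by itself. Takes up to 6 N at the handle.
- tilt_plate (a joint): Tilt of the aluminium plate (190 x 120 x 5 mm, 0.35 to 0.7 kg, a green circuit board clamped on it) about its hinge at the front of the stand, rad. 0 flat, about 0.65 at dead centre, 0.57 to 0.65 when propped. It is held up by the prop only.
- stop_tip (a point): Centre of the 8 mm round rubber tip of the upright stop screw, in a lug beside the stand below the lever's forward position; in the stand's frame at x -45, y 83 mm and z 29 to 38 mm. The height is set differently each time. The screw is clamped: pressing on it with more than about 45 N (some 27 N at the handle) shifts it.
- lever_face (a point): Point on the leading face of the red lever (10 mm thick), 50 mm out from the shaft, its x axis along the lever outward and its z axis out of the leading face. The lever rests on the stop when stop_tip lies 4 mm along this z axis.
- flux_tin: Round yellow tin, 52 mm wide, 21 mm high, standing on the bench to the left of the spool. Origin: centre of its underside. Not to be moved.
- solder_spool: Spool of solder, 78 x 55 x 34 mm. Origin: centre of its underside. Not to be moved.
- battery: Upright 9 V battery, 26 x 30 x 47 mm, orange and black, on the stand's right. Origin: centre of its underside. Not to be moved.

How it is judged (in metres and radians):
On the way, in this order (a step that is already met when the one before it is completed fails the run):
1. the prop has lifted the plate (value of joint tilt_plate above 0.3 rad), for 0.1 s.
2. the lever is past over-centre and home on the stop screw (value of joint lever above 2.26 rad and z of stop_tip in the frame of lever_face below 0.0055 m), for 0.1 s.
At the end, for the whole second after the job is handed in: The lever is past over-centre (beyond 2.26 rad) and within 1.5 mm of the stop screw's tip, the plate stands tilted by at least 0.5 rad and at rest on the prop; the stop screw has shifted by less than 2 mm, and the tin, spool and battery by less than 20 mm (all of step 2 and value of joint tilt_plate above 0.5 rad and velocity of joint lever between -0.05 and 0.05 rad/s and velocity of joint tilt_plate between -0.05 and 0.05 rad/s and distance of stop_tip from where it was at the start of the episode below 0.002 m and distance of each of flux_tin, solder_spool, battery from where it was at the start of the episode below 0.02 m); the robot touches nothing.
It fails at once if the stop screw is forced out of its setting (2 mm) (distance of stop_tip from where it was at the start of the episode above 0.002 m).
It fails at once if the plate crashes down (faster than 2.5 rad/s) (velocity of joint tilt_plate below -2.5 rad/s).
It fails at once if the flux tin is moved by 20 mm (distance of flux_tin from where it was at the start of the episode above 0.02 m).
It fails at once if the solder spool is moved by 20 mm (distance of solder_spool from where it was at the start of the episode above 0.02 m).
It fails at once if the battery is moved by 20 mm (distance of battery from where it was at the start of the episode above 0.02 m).
It also fails if it takes over 38 s, if anything falls off the work surface, if the arm or the gripper's body presses on something with over 40 N, if the wrist force passes 120 N, or if a joint passes its speed limit or range.

## Robot

A 6-joint arm with a two-finger parallel gripper is mounted at the origin on a cart in front of the work surface, level with it; the furniture and walls round the work are solid. World frame = base frame: x ahead of the robot, y to its left, z up, the work surface at z = 0. Lengths are in mm, angles in rad, forces in N, time in s.
With the tool pointing down it reaches from about 325 to 850 mm from the base axis. Payload 15.5 kg.
Tool frame: the origin (TCP) lies at the very end of the fingers, on their centre line; the grasp point (between the pads) lies 19 mm behind it; z points along the fingers, y is the line along which they close (so a half turn about z gives the same grasp; the last joint's range is limited). The gripper opens to 91 mm and grips with 3 to 60 N. Pads are 32 mm wide; open, the fingers measure 118 mm over their backs; the gripper's body (76 mm by 178 mm) begins 60 mm behind the grasp point.
Start: joints at [-0.096, 0.494, 1.345, -0, 1.302, -0.096], TCP at [625.001, 0.003, 213.915] pointing down, gripper open.
Joint ranges: [-2.91, 2.91], [-0.82, 2.16], [0.22, 2.67], [-1.22, 4.37], [0.12, 2.79], [-3.08, 3.08]. Speed limits (rad/s): [1.89, 1.89, 2.57, 3.01, 3.01, 3.01].

## Interface

Orientations are given as a unit quaternion [x, y, z, w].
In Python, from plant import manip gives the robot as it stands. The module is installed in compiled form; this text tells all that it offers.
- The arm moves only by the tool carry_out, never from a script. Its argument "steps" is a list of rows, each an object with "travel": the shift along the tool's x, y, z in m, a list of three; "angular": the turn, a rotation vector about the tool's x, y, z in degrees, a list of three; "grip": the finger opening in m, from 0 to 0.0912. In form: [{"travel": [tx, ty, tz], "angular": [rx, ry, rz], "grip": grip}, ...]. A call has 1 to 12 rows; each row is the pose to reach, as a shift and turn from the pose commanded when the call began, along the tool's axes at that moment; what a row does not reach only later rows make up. A row lasts 1/8 s, in which the tool goes at most 62.5 mm and 10.7 degrees, less where a joint would pass 70% of its speed; a pose out of reach is approached as far as the arm can. A call with a gripper value outside its range is refused whole. The fingers move at their own pace and stop on an object; "grip_force" is the grip in N (left out, the last holds). Time passes only in rows, so rows that repeat a pose let the fingers close. It gives the time, the measured TCP pose, the force, the opening and the grip force at its end, in the units of the state.
- manip.observe(): the state, without advancing time (a new reading comes with each control period).
- manip.snapshot(name): name is "scene" or "side" or "wrist"; returns the picture (420x560x3 uint8, red, green, blue); there is no depth.
- manip.camera_info(name): a dict with "camera_matrix" (3x3 intrinsics, pixels), "k1" (the pictures are not rectified: a ray, as slopes to the right and down, at radius r is drawn at 1 + k1 r^2 times it, then the intrinsics apply), "rvec" (rotation vector, rad) and "tvec" (3), from world to camera coordinates, as OpenCV has them. Camera axes: x right, y down, z forward; pixel columns grow to the right and rows downward; lengths in mm; the calibration is good to about 2 mm. A picture is of the moment at which its call begins: read the wrist's pose just before it. camera_info takes no time and is no camera call; for the wrist camera it gives the pose at the moment of the call.
- manip.close_job(): hands the job in; it is judged then, once.
The state is a dict: "clock": time; "qpos": joint angles; "joint_velocities": joint speeds; "tau": joint torques, N m; "tool_pos": TCP position; "eef_rot": TCP orientation; "force": force on the tool from outside, world axes, zero at the start; "wrist_torque": the same for the moment, N m; "grip_width": opening from 0.0 (shut) to 1.0 (fully open); "gripper_force": force on a finger pad.
Only numpy, scipy, OpenCV 4.12 (cv2) and the standard library are available. Lean on these libraries where they do the work, as an engineer would, in place of code of your own. Each camera call takes 0.05 s, during which the arm holds its last target. There are 200 camera calls.

## Working session

There is one attempt and no reset: what is moved stays moved. The work goes in short steps, Python scripts to look and compute and a tool call to move; the robot and the scene stay as the last step left them, time stands still between calls to the robot, and variables do not carry over. Pictures are saved under pics/ and viewed, at most 11 in all, crops included, and the job is handed in when it is done.

Besides the shell and the picture viewer there is one more tool, called after "Request:" as name(argument=value, ...) on one line, values as JSON. carry_out: Moves the arm, as the interface text tells. Its arguments: {"type":"object","properties":{"steps":{"type":"array"},"grip_force":{"type":"number"}},"required":["steps"]}

```bash
mkdir -p pics; cat > h.py <<'E'
import numpy as np, cv2
from plant import manip
def shot(n,f):
    ci=manip.camera_info(n); im=manip.snapshot(n); cv2.imwrite(f,im[:,:,::-1]); return im,ci
def ray(ci,u,v):
    K=np.array(ci["camera_matrix"],float); d=np.array([ci["k1"],0,0,0,0],float)
    p=cv2.undistortPoints(np.array([[[u,v]]],float),K,d)[0,0]
    R=cv2.Rodrigues(np.array(ci["rvec"],float))[0]; t=np.array(ci["tvec"],float).ravel()
    return -R.T@t, R.T@np.array([p[0],p[1],1])
def onz(ci,u,v,z):
    c,d=ray(ci,u,v); return c+d*(z-c[2])/d[2]
def proj(ci,P):
    return cv2.projectPoints(np.array(P,float).reshape(-1,1,3),np.array(ci["rvec"],float),np.array(ci["tvec"],float),np.array(ci["camera_matrix"],float),np.array([ci["k1"],0,0,0,0],float))[0][:,0]
E
python3 - <<'E'
from h import *
import pickle
D={}
for n in ["scene","side"]:
    D[n]=shot(n,f"pics/{n}0.png")
    ci=D[n][1]; print(n,ray(ci,280,210),ci["k1"])
pickle.dump(D,open("d0.pkl","wb"))
s=manip.observe();print({k:np.round(v,4) for k,v in s.items()})
E
```

```text
scene (array([-237.94592528, -800.76013862,  694.23401722]), array([ 0.68915162,  0.42053816, -0.59021667])) -0.04801793896114134
side (array([  534.26002515, -1008.25063692,   589.61017187]), array([-0.01719998,  0.79165459, -0.6107799 ])) -0.0844627415428205
{'clock': np.float64(0.1), 'qpos': array([-0.0955,  0.4941,  1.3461, -0.    ,  1.3025, -0.0955]), 'joint_velocities': array([-0.0007, -0.0013, -0.0005, -0.0008, -0.0005, -0.0015]), 'tau': array([ 1.50000e-03, -8.80241e+01, -3.82547e+01,  7.07000e-02,
        4.83000e-02, -1.00000e-04]), 'tool_pos': array([6.246557e+02, 2.410000e-02, 2.134007e+02]), 'eef_rot': array([ 7.071e-01,  7.071e-01, -4.000e-04, -4.000e-04]), 'force': array([-0.2777,  0.1164, -0.3395]), 'wrist_torque': array([-0.0196, -0.0079,  0.0056]), 'gripper_force': np.float64(0.0), 'grip_width': np.float64(1.0027)}
```

View pics/scene0.png

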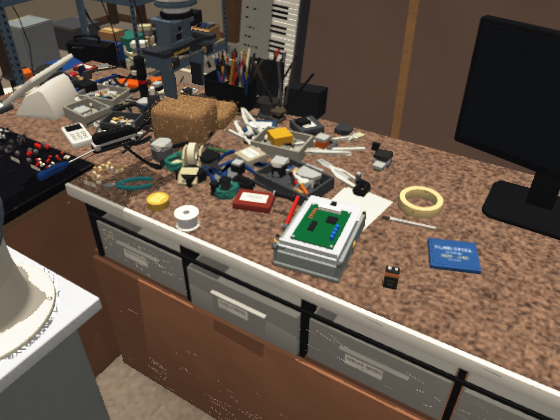

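View pics/side0.png

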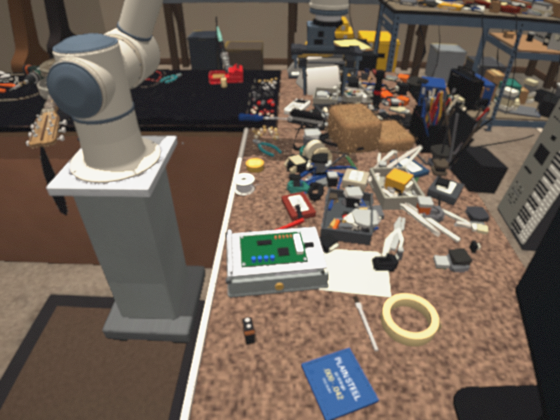

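The scene view shows the stand at about (325,235), with its red lever at (293,210) and the red box at (253,201). In the side view the stand is at about (275,260), the lever at (290,224) and the box at (298,206).

```bash
python3 - <<'E'
from h import *
import pickle
D=pickle.load(open("d0.pkl","rb"))
D["wrist"]=shot("wrist","pics/wrist0.png"); pickle.dump(D,open("d0.pkl","wb"))
print(ray(D["wrist"][1],280,210))
a=D["scene"][0][180:280,220:390]; b=D["side"][0][190:310,210:350]
a=cv2.resize(a,(680,400),interpolation=cv2.INTER_CUBIC)
cv2.imwrite("pics/crop_scene.png",a[:,:,::-1])
for n,pts in [("scene",[(325,235),(293,210),(253,201),(158,200),(186,218),(391,285)]),("side",[(275,250),(290,224),(298,206),(255,165),(244,185),(248,330)])]:
    for p in pts: print(n,p,onz(D[n][1],*p,20).round())
E
```

```text
(array([624.35946724,  82.2405756 , 383.3589892 ]), array([-0.00377169, -0.28984546, -0.95706784]))
scene (325, 235) [ 523. -450.   20.]
scene (293, 210) [ 565. -346.   20.]
scene (253, 201) [ 547. -248.   20.]
scene (158, 200) [432. -54.  20.]
scene (186, 218) [ 413. -157.   20.]
scene (391, 285) [ 454. -626.   20.]
side (275, 250) [ 511. -411.   20.]
side (290, 224) [ 543. -323.   20.]
side (298, 206) [ 562. -253.   20.]
side (255, 165) [441. -60.  20.]
side (244, 185) [ 420. -164.   20.]
side (248, 330) [ 471. -614.   20.]
```

View pics/wrist0.png

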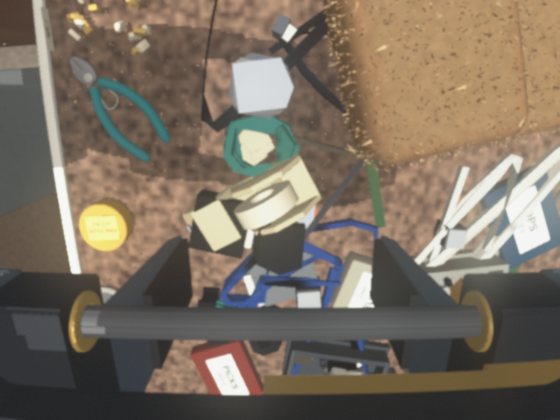

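View pics/crop_scene.png

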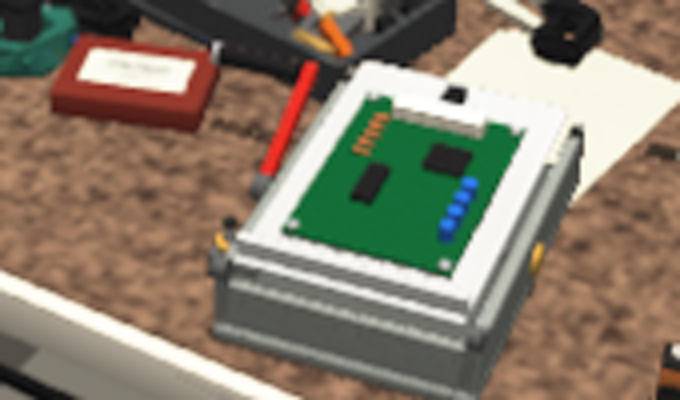

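The wrist view shows the tin at (103,228) and the PICKS box at (228,370). The crop shows the lever on the stand's left, lying back. I'll move the wrist camera over the stand.

Request:
carry_out(steps=[{"travel": [-0.06, -0.015, -0.03], "angular": [0, 0, 0], "grip": 0.0912}, {"travel": [-0.12, -0.03, -0.06], "angular": [0, 0, 0], "grip": 0.0912}, {"travel": [-0.18, -0.045, -0.08], "angular": [0, 0, 0], "grip": 0.0912}, {"travel": [-0.24, -0.06, -0.08], "angular": [0, 0, 0], "grip": 0.0912}, {"travel": [-0.29, -0.075, -0.08], "angular": [0, 0, 0], "grip": 0.0912}, {"travel": [-0.31, -0.085, -0.08], "angular": [0, 0, 0], "grip": 0.0912}, {"travel": [-0.31, -0.085, -0.08], "angular": [0, 0, 0], "grip": 0.0912}, {"travel": [-0.31, -0.085, -0.08], "angular": [0, 0, 0], "grip": 0.0912}])

```text
clock: 1.15
tool_pos: [540.1, -309.3, 293.7]
eef_rot: [0.707, 0.707, 0.0, -0.0]
force: [-0.4, 0.4, -0.7]
grip_width: 0.998
gripper_force: 0.0
```

```bash
python3 - <<'E'
from h import *
import pickle
s=manip.observe(); print(s["tool_pos"],s["eef_rot"],s["clock"])
D=shot("wrist","pics/wrist1.png"); pickle.dump(D,open("d1.pkl","wb"))
E
```

```text
[ 540.14135907 -309.31399804  293.72463726] [ 7.07041052e-01  7.07172439e-01  1.01291032e-04 -2.87195054e-04] 1.15
```

View pics/wrist1.png

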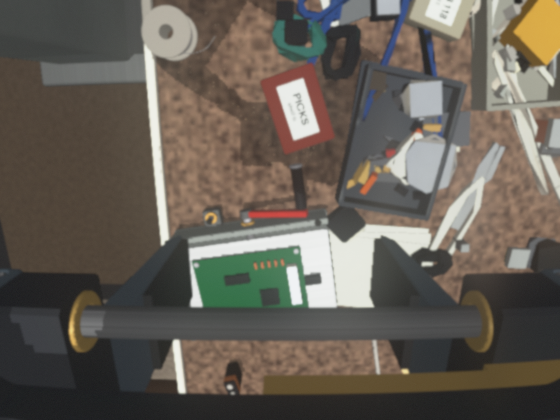

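The black handle runs from (302,207) to (297,168), the red lever from (248,214) to (305,214), and the stop tip is at (212,217). The board is at (195–300, 250–310) and the box at (298,108).

```bash
python3 - <<'E'
from h import *
import pickle
im,ci=pickle.load(open("d1.pkl","rb"))
hsv=cv2.cvtColor(im,cv2.COLOR_RGB2HSV)
g=cv2.inRange(hsv,(50,120,60),(80,255,255)); g[:240]=0; g[315:]=0; g[:,:180]=0;g[:,320:]=0
# edges of green: left edge & top edge
ys,xs=np.where(g); 
top=[(x,ys[xs==x].min()) for x in range(205,285)]
tp=np.array([onz(ci,x,y,52)[:2] for x,y in top])
def line(p): v=cv2.fitLine(p.astype(np.float32),cv2.DIST_HUBER,0,.01,.01).ravel(); return v
v=line(tp); print("pcb top yaw",np.degrees(np.arctan2(v[1],v[0])),v)
r=cv2.inRange(hsv,(0,150,80),(8,255,255))|cv2.inRange(hsv,(172,150,80),(180,255,255)); r[:200]=0;r[230:]=0;r[:,:235]=0;r[:,330:]=0
ys,xs=np.where(r); print("red",xs.min(),xs.max(),ys.min(),ys.max()); lp=np.array([onz(ci,x,y,40)[:2] for x,y in zip(xs,ys)]); print("lever yaw",np.degrees(np.arctan2(*line(lp)[1::-1])), line(lp))
k=(im.max(2)<45).astype(np.uint8); k[:160]=0;k[212:]=0;k[:,:285]=0;k[:,315:]=0
c=max(cv2.findContours(k,0,2)[0],key=cv2.contourArea); rr=cv2.minAreaRect(c); print("handle",rr)
b=cv2.boxPoints(rr)
for z in (50,58,64): print(z,onz(ci,*rr[0],z).round(1),[onz(ci,*p,z)[:2].round(1) for p in b])
o=cv2.inRange(hsv,(12,110,80),(30,255,255));o[:205]=0;o[230:]=0;o[:,:200]=0;o[:,226:]=0
ys,xs=np.where(o);print("stop px",xs.mean(),ys.mean(),len(xs))
for z in(30,36):print(onz(ci,xs.mean(),ys.mean(),z))
cv2.imwrite("pics/c1.png",cv2.resize(im[150:330,140:380],(800,600),interpolation=cv2.INTER_CUBIC)[:,:,::-1])
E
```

```text
Traceback (most recent call last):
ValueError: zero-size array to reduction operation minimum which has no identity
```

```bash
python3 - <<'E'
from h import *
import pickle
im,ci=pickle.load(open("d1.pkl","rb"))
hsv=cv2.cvtColor(im,cv2.COLOR_RGB2HSV); I=im.astype(int)
g=((I[...,1]>I[...,0]+25)&(I[...,1]>I[...,2]+15)); g[:240]=0; g[315:]=0; g[:,:185]=0;g[:,320:]=0
ys,xs=np.where(g); print(im[300,220],len(xs))
def line(p): return cv2.fitLine(np.array(p,np.float32),cv2.DIST_HUBER,0,.01,.01).ravel()
v=line([onz(ci,x,ys[xs==x].min(),52)[:2] for x in range(203,292) if (xs==x).any()]); print("pcb yaw",np.degrees(np.arctan2(v[1],v[0])),v)
r=((I[...,0]>110)&(I[...,1]<60)&(I[...,2]<60)); r[:200]=0;r[230:]=0;r[:,:235]=0;r[:,330:]=0
ys,xs=np.where(r); print("red",xs.min(),xs.max(),ys.min(),ys.max()); v=line([onz(ci,x,y,40)[:2] for x,y in zip(xs,ys)]); print("lever yaw",np.degrees(np.arctan2(v[1],v[0])),v)
k=(im.max(2)<50).astype(np.uint8); k[:160]=0;k[212:]=0;k[:,:285]=0;k[:,315:]=0
c=max(cv2.findContours(k,0,2)[0],key=cv2.contourArea); rr=cv2.minAreaRect(c); print("handle",rr)
b=cv2.boxPoints(rr)
for z in (50,58,64): print(z,onz(ci,*rr[0],z).round(1),[onz(ci,*p,z)[:2].round(1) for p in b])
o=cv2.inRange(hsv,(10,90,80),(32,255,255));o[:205]=0;o[230:]=0;o[:,:200]=0;o[:,226:]=0
ys,xs=np.where(o);print("stop px",xs.mean(),ys.mean(),len(xs))
for z in(30,36):print(onz(ci,xs.mean(),ys.mean(),z))
cv2.imwrite("pics/c1.png",cv2.resize(im[150:330,140:380],(800,600),interpolation=cv2.INTER_CUBIC)[:,:,::-1])
E
```

```text
[ 53 113  73] 4472
pcb yaw 8.685399 [ 9.8853242e-01  1.5100890e-01  4.9883847e+02 -4.0647824e+02]Traceback (most recent call last):
  File "<stdin>", line 10, in <module>
    return umr_minimum(a, axis, None, out, keepdims, initial, where)
ValueError: zero-size array to reduction operation minimum which has no identity
```

```bash
python3 - <<'E'
from h import *
import pickle
im,ci=pickle.load(open("d1.pkl","rb"))
cv2.imwrite("pics/c1.png",cv2.resize(im[150:330,140:380],(800,600),interpolation=cv2.INTER_CUBIC)[:,:,::-1])
hsv=cv2.cvtColor(im,cv2.COLOR_RGB2HSV); I=im.astype(int)
def line(p): return cv2.fitLine(np.array(p,np.float32),cv2.DIST_HUBER,0,.01,.01).ravel()
print(im[214,280],im[217,212],im[188,298])
r=(I[...,0]>I[...,1]+70)&(I[...,0]>I[...,2]+70); r[:200]=0;r[230:]=0;r[:,:235]=0;r[:,330:]=0
ys,xs=np.where(r)
if len(xs): print("red",xs.min(),xs.max(),ys.min(),ys.max()); v=line([onz(ci,x,y,40)[:2] for x,y in zip(xs,ys)]); print("lever yaw",np.degrees(np.arctan2(v[1],v[0])),v)
k=(im.max(2)<75).astype(np.uint8); k[:160]=0;k[209:]=0;k[:,:285]=0;k[:,315:]=0
c=max(cv2.findContours(k,0,2)[0],key=cv2.contourArea,default=None)
if c is not None:
  rr=cv2.minAreaRect(c); print("handle",rr); b=cv2.boxPoints(rr)
  for z in (50,58,64): print(z,onz(ci,*rr[0],z).round(1),[onz(ci,*p,z)[:2].round(1) for p in b])
o=(I[...,0]>I[...,2]+60);o[:205]=0;o[230:]=0;o[:,:200]=0;o[:,226:]=0
ys,xs=np.where(o);print("stop px",xs.mean(),ys.mean(),len(xs))
for z in(30,36):print(onz(ci,xs.mean(),ys.mean(),z))
E
```

```text
[206  76  71] [120 106  88] [58 53 50]
red 249 306 211 217
lever yaw 0.54282784 [ 9.9995512e-01  9.4739916e-03  5.3484863e+02 -3.6016656e+02]
handle ((298.75384521484375, 188.03077697753906), (39.44304656982422, 11.163125038146973), 82.87498474121094)
50 [ 559.8 -326.2   50. ] [array([ 550.5, -304.5]), array([ 562.9, -302.9]), array([ 569.3, -348.5]), array([ 556.5, -350.2])]
58 [ 559.4 -324.3   58. ] [array([ 550.3, -303. ]), array([ 562.5, -301.4]), array([ 568.7, -346.2]), array([ 556.2, -347.8])]
64 [ 559.1 -322.8   64. ] [array([ 550.1, -301.8]), array([ 562.1, -300.3]), array([ 568.3, -344.4]), array([ 556. , -346.1])]
stop px 211.04166666666666 216.56944444444446 72
[ 454.03431892 -366.82222378   30.        ]
[ 455.2192157  -364.89046609   36.        ]
```

View pics/c1.png

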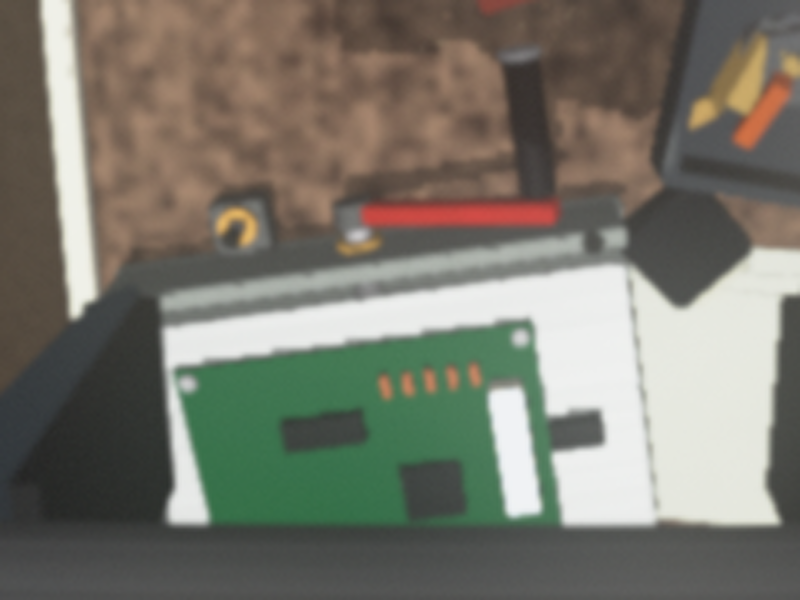

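The crop shows the stop's orange ring and dark tip at crop (238,232), the lever at y≈214, the handle at (530,125), and the plate's left edge from (165,322) to (630,262). I'll check yaw and position against more points.

```bash
python3 - <<'E'
from h import *
import pickle
im,ci=pickle.load(open("d1.pkl","rb")); D=pickle.load(open("d0.pkl","rb")); sc=D["scene"][1]; sd=D["side"][1]
w=lambda x,y,z:onz(ci,140+x*.3,150+y*.3,z).round(1)
f=lambda a,b:(a,b,"yaw",np.degrees(np.arctan2(*(b-a)[1::-1])).round(1),"len",np.linalg.norm(b-a).round(1))
print("plate edge",*f(w(165,322,50),w(630,262,50)))
print("stand edge bench",*f(w(125,262,45),w(625,203,45)))
s=lambda x,y,z:onz(sc,220+x/4,180+y/4,z).round(1)
P=[s(365,62,50),s(570,110,50),s(240,240,50),s(470,300,50)]
print("scene left",*f(P[2],P[0]));print("right",*f(P[3],P[1]));print("front",*f(P[3],P[2]));print("back",*f(P[1],P[0]));print("mean",np.mean(P,0))
print("base front",*f(s(475,398,0),s(215,332,0)))
print("lever scene tip/hub",s(308,68,60),s(268,172,24),"stop",s(225,245,33))
# model check
yaw=np.radians(8.3)
for o in ([511.8,-444.6],[512,-450]):
  R=np.array([[np.cos(yaw),-np.sin(yaw)],[np.sin(yaw),np.cos(yaw)]])
  W=lambda p:np.r_[R@np.array(p[:2])+o,p[2]]
  Q=[W(p) for p in [(-45,83,33),(65,118,60),(65,142,60),(65,94,60),(0,87,24),(95,60,50),(-100,-70,0),(-100,70,0)]]
  print(((proj(ci,Q)-[140,150])/.3).round());print(((proj(sc,Q)-[220,180])*4).round()); print(proj(sd,Q).round(1))
cv2.imwrite("pics/c2.png",cv2.resize(D["side"][0][195:305,215:345],(780,660)[:2],interpolation=cv2.INTER_CUBIC)[:600,:,::-1])
E
```

```text
plate edge [ 429.8 -398.3   50. ] [ 596.1 -375.1   50. ] yaw 7.9 len 167.9
stand edge bench [ 415.7 -377.2   45. ] [ 594.1 -354.9   45. ] yaw 7.1 len 179.8
scene left [ 426.7 -395.4   50. ] [ 599.3 -373.1   50. ] yaw 7.4 len 174.0
right [ 446.5 -514.4   50. ] [ 617.6 -491.5   50. ] yaw 7.6 len 172.6
front [ 446.5 -514.4   50. ] [ 426.7 -395.4   50. ] yaw 99.4 len 120.6
back [ 617.6 -491.5   50. ] [ 599.3 -373.1   50. ] yaw 98.8 len 119.8
mean [ 522.525 -443.6     50.   ]
base front [ 435.  -526.8    0. ] [ 408.4 -391.6    0. ] yaw 101.1 len 137.8
lever scene tip/hub [ 564.4 -355.5   60. ] [ 511.5 -361.5   24. ] stop [ 436.8 -380.2   33. ]
[[239. 230.]
 [529. 111.]
 [519.  40.]
 [538. 180.]
 [361. 196.]
 [633. 252.]
 [199. 557.]
 [125. 254.]]
[[225. 219.]
 [246.  53.]
 [207.  44.]
 [286.  63.]
 [252. 182.]
 [361.  63.]
 [467. 414.]
 [206. 337.]]
[[250.5 232.2]
 [297.5 209.4]
 [295.9 203.1]
 [299.2 215.9]
 [270.6 232.5]
 [315.1 228.2]
 [227.9 298.3]
 [226.9 249. ]]
[[240. 244.]
 [529. 127.]
 [520.  56.]
 [538. 195.]
 [361. 210.]
 [633. 267.]
 [201. 567.]
 [127. 266.]]
[[234. 222.]
 [255.  56.]
 [216.  46.]
 [294.  65.]
 [260. 185.]
 [369.  66.]
 [477. 418.]
 [215. 341.]]
[[250.4 233.8]
 [297.6 210.9]
 [296.  204.5]
 [299.3 217.5]
 [270.6 234.1]
 [315.4 229.8]
 [227.7 300.5]
 [226.7 250.7]]
```

View pics/c2.png

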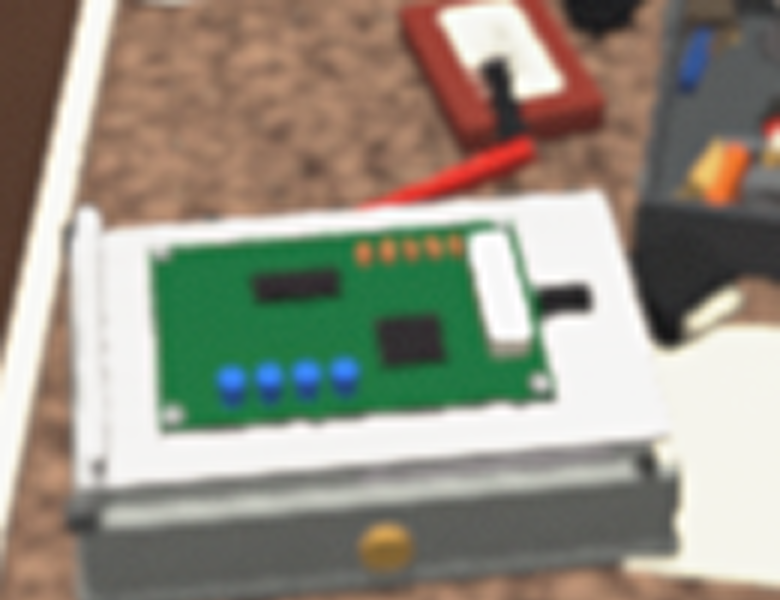

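The model with origin (512,−450) and yaw 8° fits the side and wrist views. It puts the shaft axis at about (495,−333,24) and the handle at about (559.4,−324,60). I'll approach the handle with the tool yawed 8°.

Request:
carry_out(steps=[{"travel": [-0.014, 0.019, 0.03], "angular": [0, 0, -8], "grip": 0.045}, {"travel": [-0.014, 0.019, 0.08], "angular": [0, 0, -8], "grip": 0.045}, {"travel": [-0.014, 0.019, 0.12], "angular": [0, 0, -8], "grip": 0.045}, {"travel": [-0.014, 0.019, 0.155], "angular": [0, 0, -8], "grip": 0.045}, {"travel": [-0.014, 0.019, 0.18], "angular": [0, 0, -8], "grip": 0.045}, {"travel": [-0.014, 0.019, 0.19], "angular": [0, 0, -8], "grip": 0.045}, {"travel": [-0.014, 0.019, 0.19], "angular": [0, 0, -8], "grip": 0.045}])

```text
clock: 2.08
tool_pos: [559.3, -323.4, 103.9]
eef_rot: [0.656, 0.755, -0.0, -0.0]
force: [-0.3, -0.3, 1.1]
grip_width: 0.492
gripper_force: 0.0
```

```bash
python3 - <<'E'
from h import *
s=manip.observe(); print(s["tool_pos"],s["eef_rot"],s["force"],s["clock"],s["grip_width"])
im,ci=shot("wrist","pics/w2.png"); shot("side","pics/s2.png")
im2=cv2.imread("pics/s2.png")[150:270,230:380]; im1=cv2.imread("pics/w2.png")
cv2.imwrite("pics/v2.png",np.hstack([cv2.resize(im1,(400,300)),cv2.resize(im2,(400,300),interpolation=cv2.INTER_CUBIC)]))
print(proj(ci,[(559.4,-323.8,60),(495,-333,24)]),[proj(ci,[s["tool_pos"]])])
E
```

```text
[ 559.29418741 -323.38006895  103.93328701] [ 6.55745110e-01  7.54982322e-01 -5.30039982e-06 -2.12080744e-04] [-0.30099818 -0.32819979  1.1473077 ] 2.075 0.49167715145474783
[[281.87550093 238.12707137]
 [189.93022643 219.65051275]] [array([[281.93445526, 269.03224572]])]
```

View pics/v2.png

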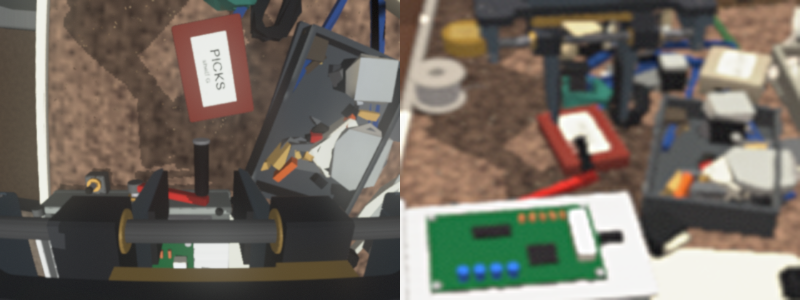

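The view shows the handle centre at wrist pixel (281,238), where I predicted it, midway between the fingers. First I'll check the tray corner's clearance from the right finger.

```bash
python3 - <<'E'
from h import *
ci=manip.camera_info("wrist")
for z in (30,45): print(onz(ci,247*1.4,185*1.4,z),onz(ci,262*1.4,140*1.4,z))
E
```

```text
[ 609.29689869 -345.97406397   30.        ] [ 614.59792431 -298.11077207   30.        ]
[ 605.51294535 -339.63518436   45.        ] [ 610.48927163 -294.70362307   45.        ]
```

Request:
carry_out(steps=[{"travel": [0, 0, 0.025], "angular": [0, 0, 0], "grip": 0.045}, {"travel": [0, 0, 0.045], "angular": [0, 0, 0], "grip": 0.045}, {"travel": [0, 0, 0.06], "angular": [0, 0, 0], "grip": 0.045}, {"travel": [0, 0, 0.062], "angular": [0, 0, 0], "grip": 0.045}, {"travel": [0, 0, 0.062], "angular": [0, 0, 0], "grip": 0.008}, {"travel": [0, 0, 0.062], "angular": [0, 0, 0], "grip": 0.008}, {"travel": [0, 0, 0.062], "angular": [0, 0, 0], "grip": 0.008}, {"travel": [0, 0, 0.062], "angular": [0, 0, 0], "grip": 0.008}], grip_force=18)

```text
clock: 3.18
tool_pos: [559.7, -324.1, 42.4]
eef_rot: [0.656, 0.755, 0.0, 0.001]
force: [2.2, 2.2, 1.5]
grip_width: 0.137
gripper_force: 18.0
```

Request:
carry_out(steps=[{"travel": [0, -0.0034, -0.0055], "angular": [0, 0, 0], "grip": 0.008}, {"travel": [0, -0.0073, -0.0108], "angular": [0, 0, 0], "grip": 0.008}, {"travel": [0, -0.0116, -0.0157], "angular": [0, 0, 0], "grip": 0.008}, {"travel": [0, -0.0164, -0.0202], "angular": [0, 0, 0], "grip": 0.008}, {"travel": [0, -0.0215, -0.0243], "angular": [0, 0, 0], "grip": 0.008}, {"travel": [0, -0.027, -0.0279], "angular": [0, 0, 0], "grip": 0.008}, {"travel": [0, -0.0327, -0.031], "angular": [0, 0, 0], "grip": 0.008}, {"travel": [0, -0.0387, -0.0336], "angular": [0, 0, 0], "grip": 0.008}])

```text
clock: 4.18
tool_pos: [523.2, -329.6, 77.4]
eef_rot: [0.656, 0.755, 0.001, 0.003]
force: [11.5, 8.4, 14.7]
grip_width: 0.138
gripper_force: 18.0
```

Request:
carry_out(steps=[{"travel": [0, 0, -0.003], "angular": [0, 0, 0], "grip": 0.008}, {"travel": [0, 0, -0.003], "angular": [0, 0, 0], "grip": 0.008}])

```text
clock: 4.42
tool_pos: [521.1, -329.9, 79.0]
eef_rot: [0.656, 0.755, -0.0, 0.001]
force: [3.3, -3.5, 3.3]
grip_width: 0.137
gripper_force: 18.0
```

```bash
python3 - <<'E'
from h import *
s=manip.observe(); print(s["tool_pos"],s["force"],s["wrist_torque"])
D=[shot("side","pics/s3.png"),shot("scene","pics/sc3.png")]
a=cv2.imread("pics/s3.png")[160:280,230:380]; b=cv2.imread("pics/sc3.png")[150:270,220:370]
cv2.imwrite("pics/v3.png",np.hstack([cv2.resize(x,(400,320),interpolation=cv2.INTER_CUBIC) for x in (a,b)]))
E
```

```text
[ 521.06214786 -329.89210113   78.96204606] [ 3.29184161 -3.54198374  3.31341135] [-0.37022416 -0.47689297  0.22140129]
```

View pics/v3.png

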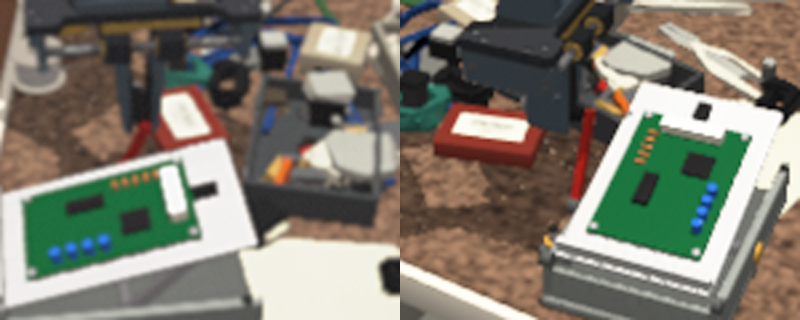

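The lever is being carried and the plate is rising.

Request:
carry_out(steps=[{"travel": [0, -0.0088, -0.0033], "angular": [0, 0, 0], "grip": 0.008}, {"travel": [0, -0.0178, -0.0049], "angular": [0, 0, 0], "grip": 0.008}, {"travel": [0, -0.0269, -0.0055], "angular": [0, 0, 0], "grip": 0.008}, {"travel": [0, -0.036, -0.0049], "angular": [0, 0, 0], "grip": 0.008}, {"travel": [0, -0.045, -0.0033], "angular": [0, 0, 0], "grip": 0.008}, {"travel": [0, -0.0538, -0.0005], "angular": [0, 0, 0], "grip": 0.008}, {"travel": [0, -0.0621, 0.0033], "angular": [0, 0, 0], "grip": 0.008}, {"travel": [0, -0.0621, 0.0033], "angular": [0, 0, 0], "grip": 0.008}])

```text
clock: 5.52
tool_pos: [458.5, -339.0, 75.8]
eef_rot: [0.656, 0.755, -0.001, 0.0]
force: [-5.6, -7.2, 10.0]
grip_width: 0.135
gripper_force: 18.0
```

Request:
carry_out(steps=[{"travel": [0, -0.0056, 0.0033], "angular": [0, 0, 0], "grip": 0.008}, {"travel": [0, -0.011, 0.0071], "angular": [0, 0, 0], "grip": 0.008}, {"travel": [0, -0.0159, 0.0113], "angular": [0, 0, 0], "grip": 0.008}, {"travel": [0, -0.0205, 0.016], "angular": [0, 0, 0], "grip": 0.008}, {"travel": [0, -0.0247, 0.0211], "angular": [0, 0, 0], "grip": 0.008}, {"travel": [0, -0.0277, 0.0254], "angular": [0, 0, 0], "grip": 0.008}, {"travel": [0, -0.0277, 0.0254], "angular": [0, 0, 0], "grip": 0.008}])

```text
clock: 6.4
tool_pos: [430.6, -343.1, 50.0]
eef_rot: [0.656, 0.755, -0.001, 0.0]
force: [-10.8, -12.1, 5.4]
grip_width: 0.136
gripper_force: 18.0
```

```bash
python3 - <<'E'
from h import *
s=manip.observe(); print(s["tool_pos"],s["force"],s["wrist_torque"])
shot("side","pics/s4.png");shot("scene","pics/sc4.png")
a=cv2.imread("pics/s4.png")[150:290,200:360]; b=cv2.imread("pics/sc4.png")[150:290,210:370]
cv2.imwrite("pics/v4.png",np.hstack([cv2.resize(x,(400,350),interpolation=cv2.INTER_CUBIC) for x in (a,b)]))
E
```

```text
[ 430.61760772 -343.11748488   49.96588695] [-10.82234156 -12.12411403   5.41196798] [-2.35285288  1.95522561  0.04420801]
```

View pics/v4.png

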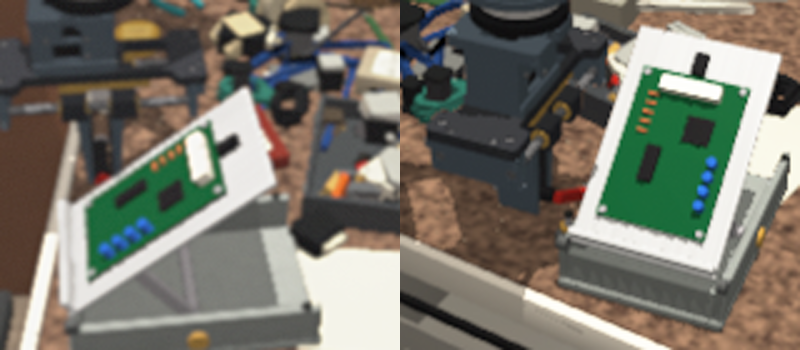

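The plate is up and tilted, with the lever near dead centre. I'll ease off the side load and go on in small steps.

Request:
carry_out(steps=[{"travel": [-0.0015, -0.0015, 0], "angular": [0, 0, 0], "grip": 0.008}, {"travel": [-0.0015, -0.003, 0.0022], "angular": [0, 0, 0], "grip": 0.008}, {"travel": [-0.0015, -0.0042, 0.0044], "angular": [0, 0, 0], "grip": 0.008}, {"travel": [-0.0015, -0.0042, 0.0044], "angular": [0, 0, 0], "grip": 0.008}])

```text
clock: 7.0
tool_pos: [427.3, -344.0, 45.2]
eef_rot: [0.656, 0.755, -0.0, -0.0]
force: [-4.2, -4.7, 1.8]
grip_width: 0.138
gripper_force: 18.0
```

Request:
carry_out(steps=[{"travel": [-0.0005, -0.0012, 0.0012], "angular": [0, 0, 0], "grip": 0.008}, {"travel": [-0.0005, -0.0018, 0.0024], "angular": [0, 0, 0], "grip": 0.008}, {"travel": [-0.0005, -0.0018, 0.0024], "angular": [0, 0, 0], "grip": 0.008}])

```text
clock: 7.38
tool_pos: [425.8, -344.4, 42.7]
eef_rot: [0.656, 0.755, 0.0, -0.0]
force: [-0.8, 0.3, 0.7]
grip_width: 0.139
gripper_force: 18.0
```

Request:
carry_out(steps=[{"travel": [0, -0.0006, 0.0012], "angular": [0, 0, 0], "grip": 0.008}, {"travel": [0, -0.0012, 0.0024], "angular": [0, 0, 0], "grip": 0.008}, {"travel": [0, -0.0012, 0.0024], "angular": [0, 0, 0], "grip": 0.008}])

```text
clock: 7.75
tool_pos: [424.7, -344.6, 40.4]
eef_rot: [0.656, 0.755, 0.0, -0.0]
force: [-0.5, 3.2, 1.5]
grip_width: 0.136
gripper_force: 18.0
```

Request:
carry_out(steps=[{"travel": [0, -0.0005, 0.001], "angular": [0, 0, 0], "grip": 0.008}, {"travel": [0, -0.001, 0.002], "angular": [0, 0, 0], "grip": 0.008}, {"travel": [0, -0.001, 0.002], "angular": [0, 0, 0], "grip": 0.008}])

```text
clock: 8.12
tool_pos: [423.9, -344.8, 38.6]
eef_rot: [0.656, 0.755, 0.0, -0.0]
force: [0.1, 3.9, 5.7]
grip_width: 0.139
gripper_force: 18.0
```

Request:
carry_out(steps=[{"travel": [0, -0.0004, 0.001], "angular": [0, 0, 0], "grip": 0.008}, {"travel": [0, -0.0007, 0.0017], "angular": [0, 0, 0], "grip": 0.008}, {"travel": [0, -0.0007, 0.0017], "angular": [0, 0, 0], "grip": 0.008}])

```text
clock: 8.5
tool_pos: [423.6, -345.0, 37.6]
eef_rot: [0.656, 0.755, 0.0, 0.0]
force: [-0.8, 7.0, 17.5]
grip_width: 0.139
gripper_force: 18.0
```

Fz rose sharply, which means contact with the stop at about lever 2.40. I'll let go and look.

Request:
carry_out(steps=[{"travel": [0, 0, 0], "angular": [0, 0, 0], "grip": 0.04}, {"travel": [0, 0, 0], "angular": [0, 0, 0], "grip": 0.04}, {"travel": [0, 0, 0], "angular": [0, 0, 0], "grip": 0.04}, {"travel": [0, 0, -0.02], "angular": [0, 0, 0], "grip": 0.04}, {"travel": [0, 0, -0.06], "angular": [0, 0, 0], "grip": 0.04}, {"travel": [0, 0, -0.1], "angular": [0, 0, 0], "grip": 0.04}, {"travel": [0.03, 0, -0.14], "angular": [0, 0, 0], "grip": 0.01}, {"travel": [0.03, 0, -0.16], "angular": [0, 0, 0], "grip": 0.01}, {"travel": [0.03, 0, -0.16], "angular": [0, 0, 0], "grip": 0.01}])

```text
clock: 9.62
tool_pos: [419.6, -315.8, 198.2]
eef_rot: [0.656, 0.755, -0.0, 0.001]
force: [-0.0, 0.0, -1.0]
grip_width: 0.141
gripper_force: 0.0
```

```bash
python3 - <<'E'
from h import *
s=manip.observe(); print(s["tool_pos"],s["force"])
im,ci=shot("wrist","pics/w5.png");sd,c2=shot("side","pics/s5.png");sc,c3=shot("scene","pics/sc5.png")
for c in (ci,c2,c3): print(proj(c,[(495-75*.92*.99,-333-75*.92*.14,24+29)]).round())
a=cv2.imread("pics/w5.png")[120:400,60:380]; b=cv2.imread("pics/sc5.png")[180:285,260:380]
cv2.imwrite("pics/v5.png",np.hstack([cv2.resize(x,(400,350),interpolation=cv2.INTER_CUBIC) for x in (a,b)]))
E
```

```text
[ 419.64531676 -315.83617461  198.21801068] [-0.01175704  0.02935547 -0.96989999]
[[285. 225.]]
[[238. 217.]]
[[258. 230.]]
```

View pics/v5.png

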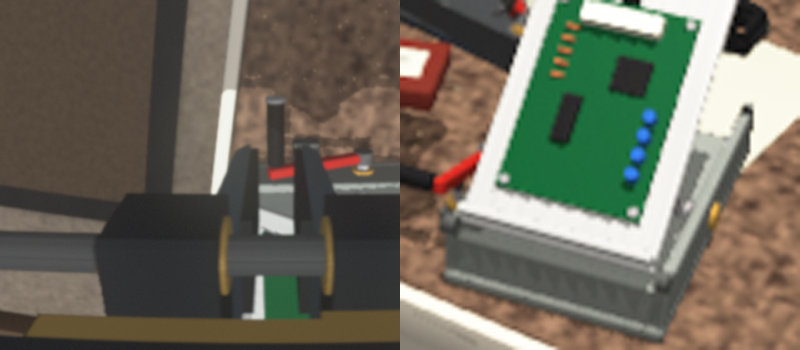

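The lever lies forward at the stop and the plate stays propped. As a final check, I'll press lightly on the handle from above with the fingers closed.

Request:
carry_out(steps=[{"travel": [-0.03, 0, 0.03], "angular": [0, 0, 0], "grip": 0.0}, {"travel": [-0.03, 0, 0.07], "angular": [0, 0, 0], "grip": 0.0}, {"travel": [-0.03, 0, 0.11], "angular": [0, 0, 0], "grip": 0.0}, {"travel": [-0.03, 0, 0.13], "angular": [0, 0, 0], "grip": 0.0}, {"travel": [-0.03, 0, 0.134], "angular": [0, 0, 0], "grip": 0.0}, {"travel": [-0.03, 0, 0.136], "angular": [0, 0, 0], "grip": 0.0}, {"travel": [-0.03, 0, 0.136], "angular": [0, 0, 0], "grip": 0.0}])

```text
clock: 10.65
tool_pos: [423.4, -345.4, 61.5]
eef_rot: [0.656, 0.755, -0.0, 0.0]
force: [-0.1, 0.4, 0.4]
grip_width: 0.004
gripper_force: 0.0
```

Request:
carry_out(steps=[{"travel": [0, 0, 0.001], "angular": [0, 0, 0], "grip": 0.0}, {"travel": [0, 0, 0.002], "angular": [0, 0, 0], "grip": 0.0}, {"travel": [0, 0, 0.002], "angular": [0, 0, 0], "grip": 0.0}])

```text
clock: 11.02
tool_pos: [423.3, -345.2, 59.1]
eef_rot: [0.656, 0.755, -0.0, 0.0]
force: [0.4, 0.3, 0.1]
grip_width: 0.008
gripper_force: 0.3
```

Request:
carry_out(steps=[{"travel": [0, 0, 0.001], "angular": [0, 0, 0], "grip": 0.0}, {"travel": [0, 0, 0.0015], "angular": [0, 0, 0], "grip": 0.0}, {"travel": [0, 0, 0.0015], "angular": [0, 0, 0], "grip": 0.0}])

```text
clock: 11.4
tool_pos: [423.5, -345.2, 58.3]
eef_rot: [0.656, 0.755, 0.0, 0.001]
force: [-1.4, 3.2, 17.6]
grip_width: 0.003
gripper_force: 8.7
```

Request:
carry_out(steps=[{"travel": [0, 0, 0.001], "angular": [0, 0, 0], "grip": 0.0}, {"travel": [0, 0, 0.001], "angular": [0, 0, 0], "grip": 0.0}])

```text
clock: 11.65
tool_pos: [423.7, -345.2, 57.7]
eef_rot: [0.656, 0.755, 0.0, 0.001]
force: [-2.5, 5.7, 26.3]
grip_width: 0.002
gripper_force: 13.0
```

It's solid on the stop: the force rises steeply within 1 mm. I'll retreat.

Request:
carry_out(steps=[{"travel": [0, 0, -0.005], "angular": [0, 0, 0], "grip": 0.0}, {"travel": [0, 0, -0.03], "angular": [0, 0, 0], "grip": 0.0}, {"travel": [0.01, 0, -0.08], "angular": [0, 0, 0], "grip": 0.0}, {"travel": [0.03, 0, -0.13], "angular": [0, 0, 0], "grip": 0.0}, {"travel": [0.06, 0, -0.16], "angular": [0, 0, 0], "grip": 0.0}, {"travel": [0.06, 0, -0.16], "angular": [0, 0, 0], "grip": 0.0}, {"travel": [0.06, 0, -0.16], "angular": [0, 0, 0], "grip": 0.0}, {"travel": [0.06, 0, -0.16], "angular": [0, 0, 0], "grip": 0.0}])

```text
clock: 12.65
tool_pos: [414.6, -286.0, 215.3]
eef_rot: [0.656, 0.755, -0.0, -0.001]
force: [-0.1, 0.0, 0.2]
grip_width: 0.006
gripper_force: 0.0
```

```bash
python3 - <<'E'
from h import *
s=manip.observe(); print(s["tool_pos"],s["force"],s["clock"])
sd=manip.snapshot("side").astype(int); I=cv2.imread("pics/s5.png")[:,:,::-1].astype(int)
d=np.abs(sd-I).max(2)[220:330,230:330]; print("plate region changed px vs last release:",(d>40).sum())
print(manip.close_job())
E
```

```text
[ 414.5647723  -285.9990981   215.32070584] [-0.14580942  0.01406882  0.19983269] 12.65
plate region changed px vs last release: 29
the job is handed in; nothing more can be done
None
```

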